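Open the sliding-lid box of sanding pads and lay its lid on the free rubber pad

TASK

Open the plywood box of sanding pads: lift the handle end of its sliding lid over the stop lip and slide the lid out of the grooves. Then lay the lid flat, handle up, on the one rubber pad of the steel plate that is empty, lengthwise and centred on the pad; put it down rather than drop it. Do not touch or shift the sanding block, the tape roll or the cup, and leave the box open.

Things in the scene. Friction and masses are not known exactly. Their poses are not given: they have to be found in the camera images.
- box: Plywood box fixed to the bench, 170 long (x) by 120 wide (y). Origin: centre of its underside; z up. Its -x end, roughly towards the robot's right (world -y), has the stop lip; the lid comes out there. The lid lies on ledges 50 mm up, between side cheeks 100 mm apart and 60 mm high; +x end wall: inner face at x = +77 mm, 60 mm high. Three sanding pads inside lie below 32 mm.
- box_lip (a point): Middle of the top of the stop lip at the box's -x end: 57 mm up, that is 7 mm above the lid's underside; the lip spans box x = -85 to -77 mm, 2 mm from the shut lid's front edge. The lid's handle end must rise 7 to 13 mm (lid tilted 0.05 to 0.09 rad about its tail edge) to pass over it; beyond 13 mm the rails stop it. Then pull along the box's -x.
- box_rails (a point): Middle, at underside height (60 mm up), between the front ends of two dark wooden rails at box x = +30 to +85 mm, |y| = 40 to 60 mm, tops 66 mm up. They cover the lid's last 45 mm: the grooves. The lid has 4 mm of vertical play there, less than the lip, so it cannot be lifted out level. After 45 mm of pull the tail is free and the lid can tilt and lift at will.
- lid: The box's loose plywood lid, 150 long (x) by 96 wide (y) by 6 thick, about 0.12 kg, with a plywood handle bar on top: the bar is 18 thick along x, 70 long along y, 28 high (from 6 to 34 mm above the lid's underside), centred at x = -40 mm, y = 0. Origin: centre of the underside; z up. The lid starts shut in the box, its axes along the box's, 2 mm of play on every side.
- lid_front (a point): Middle of the lower edge of the lid's handle end (lid x = -75 mm, z = 0).
- lid_tail (a point): Middle of the lower edge of the lid's other end, the one under the rails (lid x = +75 mm, z = 0).
- lid_handle (a point): Middle of the top of the lid's handle bar (lid x = -40 mm, z = 34 mm).
- plate: Bare steel plate fixed on the bench to the right of the box, 210 (x) by 430 (y) by 3 mm, origin at the centre of its underside. It carries three alike black rubber pads side by side along its y, at -140, 0 and +140 mm, whose order changes.
- pad_a: Black rubber pad fixed on the plate, 180 (x) by 120 (y) by 3 mm, its top 6 mm above the bench, origin at the centre of its underside. The sanding block lies on it.
- pad_b: The same kind of pad; the tape roll lies on it.
- pad_c: The same kind of pad; the empty one, on which the lid belongs, its 150 mm length along the pad's 180 mm (x), either way round.
- sanding_block: Hand sanding block lying on pad_a, grey with a black grip, 125 (x) by 68 (y) by 44 high, origin at the centre of its underside. To be left alone.
- tape_roll: Cream roll of masking tape lying flat on pad_b, 104 across, 38 high, origin at the centre of its underside. To be left alone.
- mixing_cup: Blue plastic cup, 76 across, 95 high, standing on the bench to the left of the box (world +y), origin at the centre of its underside. To be left alone.

How it is judged (in metres and radians):
On the way, in this order (a step that is already met when the one before it is completed fails the run):
1. the lid's handle end is lifted over the stop lip and comes out over it while the tail is still under the rails (z of lid_front in the frame of box above 0.0555 m and x of lid_front in the frame of box below -0.08 m and x of lid_tail in the frame of box above 0.03 m and z of lid_tail in the frame of box below 0.058 m), for 0.1 s.
2. the tail has slid out of the grooves (x of lid_tail in the frame of box below 0.028 m and z of lid_front in the frame of box above 0.0555 m), for 0.1 s.
3. the lid is put down on the empty pad while still held (x of lid in the frame of pad_c between -0.025 and 0.025 m and y of lid in the frame of pad_c between -0.02 and 0.02 m and angle between the x axis of lid and the x axis of pad_c, either way round below 0.2 rad and angle between lid's own z axis and vertical below 0.06 rad and z of lid in the frame of pad_c below 0.009 m and contact force between the fingers and lid above 0.5 N), for 0.05 s.
At the end, for the whole second after the job is handed in: The released lid lies at rest, flat (0.06 rad), handle up, on the empty pad: centre within 25 mm along and 20 mm across the pad, length within 0.2 rad of the pad's, either way round; block, tape roll and cup within 10 mm of their starts (x of lid in the frame of pad_c between -0.025 and 0.025 m and y of lid in the frame of pad_c between -0.02 and 0.02 m and angle between the x axis of lid and the x axis of pad_c, either way round below 0.2 rad and angle between lid's own z axis and vertical below 0.06 rad and z of lid in the frame of pad_c between 0 and 0.006 m and linear speed of lid below 0.02 m/s and distance of each of sanding_block, tape_roll, mixing_cup from where it was at the start of the episode below 0.01 m); the robot touches nothing.
It fails at once if the lid, fingers or arm touches the sanding block, or it is shifted by more than 10 mm (contact force between any of lid, the fingers, the arm and sanding_block above 0.5 N or distance of sanding_block from where it was at the start of the episode above 0.01 m).
It fails at once if the lid, fingers or arm touches the tape roll, or it is shifted by more than 10 mm (contact force between any of lid, the fingers, the arm and tape_roll above 0.5 N or distance of tape_roll from where it was at the start of the episode above 0.01 m).
It fails at once if the lid, fingers or arm touches the mixing cup, or it is shifted by more than 10 mm (contact force between any of lid, the fingers, the arm and mixing_cup above 0.5 N or distance of mixing_cup from where it was at the start of the episode above 0.01 m).
It also fails if it takes over 43 s, if anything falls off the work surface, if the arm or the gripper's body presses on something with over 40 N, if the wrist force passes 120 N, or if a joint passes its speed limit or range.

ROBOT

A 6-joint arm with a two-finger parallel gripper is mounted at the origin on the work surface. World frame = base frame: x ahead of the robot, y to its left, z up, the work surface at z = 0. Lengths are in mm, angles in rad, forces in N, time in s.
With the tool pointing down it reaches from about 350 to 975 mm from the base axis. Payload 7.1 kg.
Tool frame: the origin (TCP) lies at the very end of the fingers, on their centre line; the grasp point (between the pads) lies 19 mm behind it; x points along the fingers, y is the direction in which the jaws open and shut, and the axes are right-handed (so a half turn about x gives the same grasp; the last joint's range is limited). The gripper opens to 88 mm and grips with 3 to 60 N. Pads are 20 mm wide; open, the fingers measure 115 mm over their backs; the gripper's body (75 mm by 178 mm) begins 61 mm behind the grasp point.
Start: joints at [1.086, 0.423, 1.63, -0, 1.089, -0.019], TCP at [280.678, 558.412, 222.675] pointing down, gripper open.
Joint ranges: [-3, 3], [-0.9, 2.11], [0.09, 2.58], [-1.31, 4.45], [0.11, 2.69], [-2.54, 2.54]. Speed limits (rad/s): [2.39, 2.39, 3.01, 3.14, 3.14, 3.14].

INTERFACE

Orientations are given as a rotation vector (axis times angle).
In Python, from workcell import ctrl gives the robot as it stands. The module is installed in compiled form; this text tells all that it offers.
- The arm moves only by the tool carry_out, never from a script. Its argument "commands" is a list of rows, each a list of 6 numbers: the shift along the tool's x, y, z in m, then the turn, a rotation vector about the tool's x, y, z in degrees. In form: [[tx, ty, tz, rx, ry, rz], ...]. A call has 1 to 8 rows; each row shifts and turns the pose as measured when the row begins, along the tool's axes as they then stand; what a row does not reach is not made up. A row lasts 1/8 s, in which the tool goes at most 62.5 mm and 10.7 degrees, less where a joint would pass 70% of its speed; a pose out of reach is approached as far as the arm can. A call with a gripper value outside its range is refused whole. "grip" is the closure, from 0 (fully open) to 1 (shut), set as the call begins (left out, the last holds). The fingers move at their own pace and stop on an object; the grip force is fixed at half the most. Time passes only in rows, so rows that do not move let the fingers close. It gives the time, the measured TCP pose, the force and the opening at its end, in the units of the state.
- ctrl.get_obs(): the state, without advancing time (a new reading comes with each control period).
- ctrl.get_image(name): name is "side" or "top" or "wrist"; returns a dict with "pixels" (420x560x3 uint8, blue, green, red), "intrinsics" (3x3 intrinsics, pixels), "rvec" (rotation vector, rad) and "tvec" (3), from world to camera coordinates, as OpenCV has them. Camera axes: x right, y down, z forward; pixel columns grow to the right and rows downward; lengths in mm; the calibration is good to about 2 mm. The wrist camera is an equidistant fisheye: a pixel r from the principal point sees the ray r / f radians off the axis. A picture is of the moment at which its call begins. There is no depth.
- ctrl.close_job(): hands the job in, once; it reports no verdict.
The state is a dict: "t": time; "qpos": joint angles; "qvel": joint speeds; "joint_torque": joint torques, N m; "ee_pos": TCP position; "orientation": TCP orientation; "ft_force": force on the tool from outside, world axes, zero at the start; "moment": the same for the moment, N m; "width": finger opening in mm.
Only numpy, scipy, OpenCV 4.12 (cv2) and the standard library are available. Lean on these libraries where they do the work, as an engineer would, in place of code of your own. Each camera call takes 0.05 s, during which the arm holds its last target. There are 200 camera calls.

## Working session

There is one attempt and no reset: what is moved stays moved. The work goes in short steps, Python scripts to look and compute and a tool call to move; the robot and the scene stay as the last step left them, time stands still between calls to the robot, and variables do not carry over. Pictures are saved under pics/ and viewed, about 8 in all and at most 12, crops included, and the job is handed in when it is done.

Besides the shell and the picture viewer there is one more tool, called after "Call:" as name([rows], argument=value, ...), one row to a line, values as JSON. carry_out: Moves the arm, as the interface text tells. Its arguments: {"type":"object","properties":{"commands":{"type":"array"},"grip":{"type":"number"}},"required":["commands"]}

```bash
mkdir -p pics; cat > h.py <<'E'
import numpy as np, cv2
from scipy.spatial.transform import Rotation as R
from workcell import ctrl
def cam(n,save=None):
    d=ctrl.get_image(n); d['name']=n
    if save: cv2.imwrite('pics/'+save,d['pixels']); np.savez('pics/'+save+'.npz',**d)
    return d
def ray(d,uv):
    K=np.array(d['intrinsics']);Rm=R.from_rotvec(np.ravel(d['rvec'])).as_matrix();t=np.ravel(d['tvec'])
    x=(np.array(uv,float)-[K[0,2],K[1,2]])/[K[0,0],K[1,1]]
    if str(d['name'])=='wrist':
        r=np.hypot(*x); v=np.r_[x*(np.sin(r)/max(r,1e-9)),np.cos(r)]
    else: v=np.r_[x,1]
    return -Rm.T@t, Rm.T@v
def onz(d,uv,z):
    o,v=ray(d,uv); return o+v*(z-o[2])/v[2]
E
python3 - <<'E'
from h import *
for n in('top','side','wrist'):
    d=cam(n,n+'0.png'); o,v=ray(d,(280,210)); print(n,o.round(),v.round(2),d['intrinsics'])
o=ctrl.get_obs();print(o)
E
```

```text
top [ 343.   40. 1116.] [ 0.19  0.01 -0.98] [[403.89325403   0.         275.39448891]
 [  0.         403.89325403 209.52050283]
 [  0.           0.           1.        ]]
side [  362. -1016.   747.] [ 0.12  0.84 -0.53] [[487.87996873   0.         287.2460305 ]
 [  0.         487.87996873 208.19106425]
 [  0.           0.           1.        ]]
wrist [218. 590. 385.] [ 0.24 -0.12 -0.96] [[325.1922621    0.         278.46529371]
 [  0.         325.1922621  205.88871021]
 [  0.           0.           1.        ]]
{'t': 0.15, 'qpos': array([ 1.08603835e+00,  4.23679780e-01,  1.63047913e+00,  1.62833507e-05,
        1.08859694e+00, -1.89921506e-02]), 'qvel': array([ 0.00145586, -0.00185985, -0.00334649, -0.00067123,  0.0015265 ,
       -0.0001693 ]), 'joint_torque': array([-1.34435918e-04, -5.44982672e+01, -2.73919129e+01,  6.43652072e-02,
        2.04848580e-02, -6.49664071e-05]), 'ee_pos': array([280.46640153, 558.0706531 , 222.08510599]), 'orientation': array([ 0.36434461,  1.54007159, -0.36612166]), 'ft_force': array([-0.17426584,  0.45198901, -0.13295626]), 'moment': array([ 0.03516959, -0.00831216,  0.03639768]), 'width': 87.5388129299491}
```

View pics/top0.png

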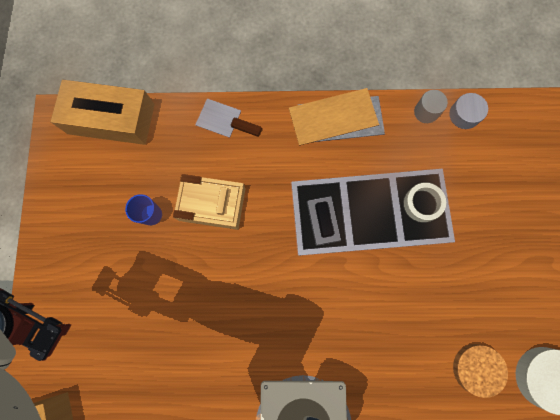

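View pics/wrist0.png

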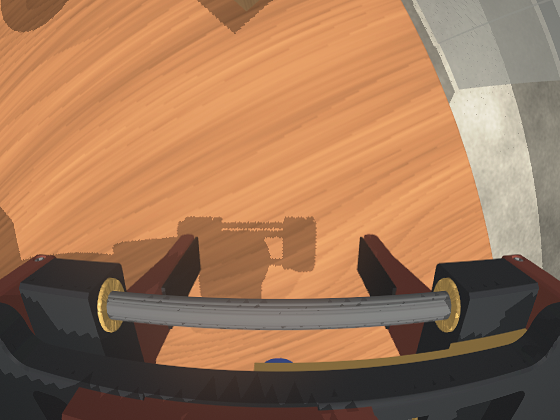

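The top view shows the box around (210,203) with its handle on the right. The cup is at (141,209). The pads run left to right: block at (323,218), empty pad at (372,212), tape at (425,202).

```bash
python3 - <<'E'
from h import *
d=dict(np.load('pics/top0.png.npz')); im=d['pixels']
hsv=cv2.cvtColor(im,cv2.COLOR_BGR2HSV)
print('wood box px',hsv[200,200],hsv[190,240],'rail',hsv[180,190],'bench',hsv[190,260],'plate',hsv[215,344],'pad',hsv[212,372])
c=cv2.resize(im[165,160:].copy() if 0 else im[165:260,165:465],None,fx=2.6,fy=2.6,interpolation=cv2.INTER_CUBIC)
s=dict(np.load('pics/side0.png.npz'))['pixels']
cv2.imwrite('pics/c1.png',np.vstack([c,cv2.resize(s,(780,340))[:, :] if 0 else np.zeros((1,c.shape[1],3),np.uint8)]))
# empty pad: dark component
v=hsv[...,2]
m=((v<60)).astype(np.uint8)
n,l,st,ce=cv2.connectedComponentsWithStats(m)
for i in range(1,n):
    if st[i,4]>300 and st[i,0]>280 and st[i,1]<250:
        p=np.argwhere(l==i)[:,::-1].astype(np.float32); w=np.array([onz(d,q,6)[:2] for q in p],np.float32)
        print('dark',st[i],cv2.minAreaRect(w))
# plate: low-saturation or dark region not orange
m=((v<60)|(hsv[...,1]<70)).astype(np.uint8); m[:165]=0;m[260:]=0;m[:,:285]=0;m[:,460:]=0
w=np.array([onz(d,q[::-1],3)[:2] for q in np.argwhere(m)],np.float32);print('plate',cv2.minAreaRect(w))
E
```

```text
wood box px [ 19 124 232] [ 19 127 231] rail [ 12 187  97] bench [ 13 195 170] plate [150   6 165] pad [10 62 49]
dark [ 398  176   50   64 1232] ((564.7106323242188, -335.4211120605469), (177.3225860595703, 117.13690948486328), 5.81622314453125)
dark [ 347  181   50   64 2350] ((553.4801025390625, -197.66384887695312), (177.47149658203125, 117.73348236083984), 4.788049697875977)
dark [ 298  183   48   66 1494] ((542.4471435546875, -58.094139099121094), (178.34872436523438, 117.45059967041016), 4.493408203125)
dark [413 191  22  23 401] ((577.8519897460938, -343.67340087890625), (57.90720748901367, 62.62863540649414), 89.58148956298828)
dark [315 202  19  36 441] ((531.5250244140625, -66.68375396728516), (98.22886657714844, 35.67940902709961), 9.968521118164062)
plate ((553.8458862304688, -198.22802734375), (209.93771362304688, 429.7720947265625), 4.633742332458496)
```

View pics/c1.png

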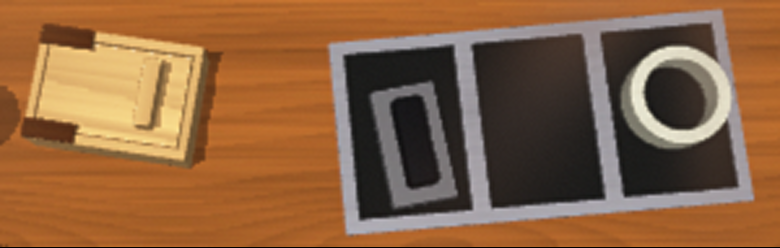

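View pics/side0.png

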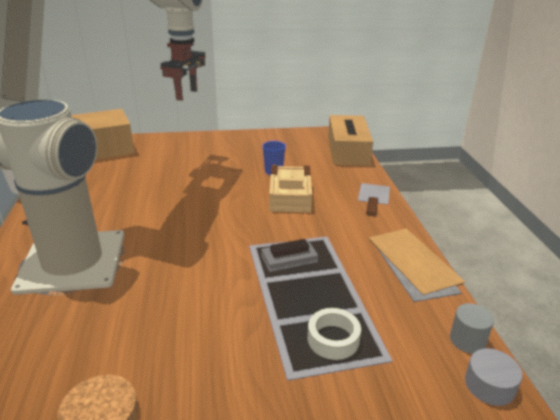

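The crop puts the box top corners at (45,25), (206,47), (192,163) and (22,140), and the handle top from (157,60) to (146,127). The side view agrees on the layout. Pad_c is at (553.5,-198), with its length at 4.7° from world x.

```bash
python3 - <<'E'
from h import *
d=dict(np.load('pics/top0.png.npz'))
f=lambda c,z: onz(d,(165+c[0]/2.6,165+c[1]/2.6),z)[:2].round(1)
A=[f((45,25),66),f((206,47),60),f((192,163),60),f((22,140),66)]
print('box corners',A, 'centre',np.mean(A,0))
B=[f((157,60),84),f((143,127),84)];print('handle ends',B,np.mean(B,0),np.linalg.norm(B[0]-B[1]))
e=(A[0]+A[3])/2-(A[1]+A[2])/2; print('box x dir',e,np.degrees(np.arctan2(e[1],e[0])))
o=ctrl.get_obs(); print(R.from_rotvec(o['orientation']).as_matrix().round(3))
E
```

```text
box corners [array([645.1, 319.7]), array([621.7, 151.6]), array([499.9, 164.2]), array([523.6, 338. ])] centre [572.575 243.375]
handle ends [array([602.1, 198.8]), array([533. , 211.3])] [567.55 205.05] 70.22150667708578
box x dir [ 23.55 170.95] 82.15632720123877
[[-0.001  0.449  0.893]
 [-0.001  0.893 -0.449]
 [-1.    -0.001 -0.   ]]
```

Call:
carry_out([
  [0,-0.0234,0.0519,0,0,0],
  [0,-0.0234,0.0519,0,0,0],
  [0,-0.0234,0.0519,0,0,0],
  [0,-0.0234,0.0519,0,0,0],
  [0,-0.0234,0.0519,0,0,0],
  [0,-0.0234,0.0519,0,0,0],
  [0,-0.0234,0.0519,0,0,0],
  [0,-0.0234,0.0519,0,0,0],
], grip=0)

```text
t: 1.15
ee_pos: [573.7, 197.4, 220.7]
orientation: [0.358, 1.542, -0.36]
ft_force: [0.4, 0.3, -0.5]
width: 87.8
```

Call:
carry_out([
  [0,0,0,-9.5,0,0],
  [0,0,0,-9.5,0,0],
  [0,0,0,0,0,0],
])

```text
t: 1.52
ee_pos: [576.1, 192.6, 219.6]
orientation: [0.097, 1.571, -0.1]
ft_force: [0.1, -0.2, 0.1]
width: 88.0
```

```bash
cat >> h.py <<'E'
def delta(tgt,yaw,tilt=0):
    # shift in tool axes to tgt (world mm), and turn to yaw of tool y (deg)
    o=ctrl.get_obs(); M=R.from_rotvec(o['orientation']).as_matrix()
    y=np.radians(yaw); G=np.array([[0,np.cos(y),np.sin(y)],[0,np.sin(y),-np.cos(y)],[-1,0,0]])
    # tilt: jaw axis' -y side raised: rotate about horizontal tool z
    G=G@R.from_euler('z',tilt,degrees=True).as_matrix()
    print('t',o['t'],'pos',o['ee_pos'].round(1),'q',o['qpos'].round(2),'F',o['ft_force'].round(1),'w',round(o['width'],1))
    print('shift m',(M.T@(np.array(tgt)-o['ee_pos'])/1000).round(4),'turn',np.degrees(R.from_matrix(M.T@G).as_rotvec()).round(2))
E
python3 - <<'E'
from h import *
delta((567.3,204.5,61),82.2)
d=cam('wrist','w1.png')
E
```

```text
t 1.525 pos [576.1 192.6 219.6] q [ 0.3   0.4   1.67 -0.    1.07 -1.14] F [ 0.1 -0.2  0.1] w 88.0
shift m [ 0.1586  0.011  -0.0099] turn [ 0.61 -0.12  0.12]
```

View pics/w1.png

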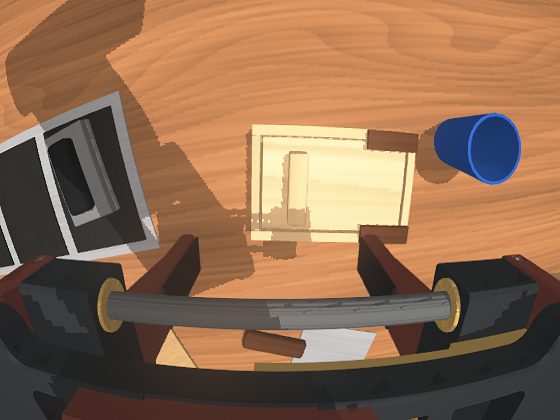

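The wrist view shows the handle top from (298,152) to (297,226), the lip end from (252,125) to (248,240), and the rails at the right.

```bash
python3 - <<'E'
from h import *
d=dict(np.load('pics/w1.png.npz')); 
f=lambda c,z: onz(d,c,z)[:2].round(1)
im=d['pixels']; hsv=cv2.cvtColor(im,cv2.COLOR_BGR2HSV)
p=[f(c,84) for c in((288,152),(308,152),(306,226),(288,225))];print('handle',p,np.mean(p,0))
a=f((252,125),60);b=f((248,240),60);print('lip corners',a,b,np.linalg.norm(a-b),'perp yaw',np.degrees(np.arctan2(*(b-a)[::-1]))-0)
r=[f(c,66) for c in((367,130),(360,226))];print('rails front outer/inner',r)
E
```

```text
handle [array([535.5, 206.2]), array([537.7, 224.5]), array([608.5, 215. ]), array([605.2, 197.8])] [571.725 210.875]
lip corners [506.6 174.7] [624.6 153.4] 119.90700563353252 perp yaw -10.232190364810505
rails front outer/inner [array([523.9, 286.9]), array([622.1, 272.4])]
```

```bash
python3 - <<'E'
from h import *
d=dict(np.load('pics/w1.png.npz'))
print(onz(d,(119,93),3).round(1),'exp 431.7,7.6', onz(d,(158,246),3).round(1),'exp 641.1,24.6')
s=dict(np.load('pics/side0.png.npz')); t=dict(np.load('pics/top0.png.npz'))
# side refined: crop for the box
c=cv2.resize(s['pixels'][150:220,255:330],None,fx=8,fy=8,interpolation=cv2.INTER_CUBIC); cv2.imwrite('pics/c2.png',c)
E
```

```text
[437.1   9.2   3. ] exp 431.7,7.6 [641.   23.7   3. ] exp 641.1,24.6
```

View pics/c2.png

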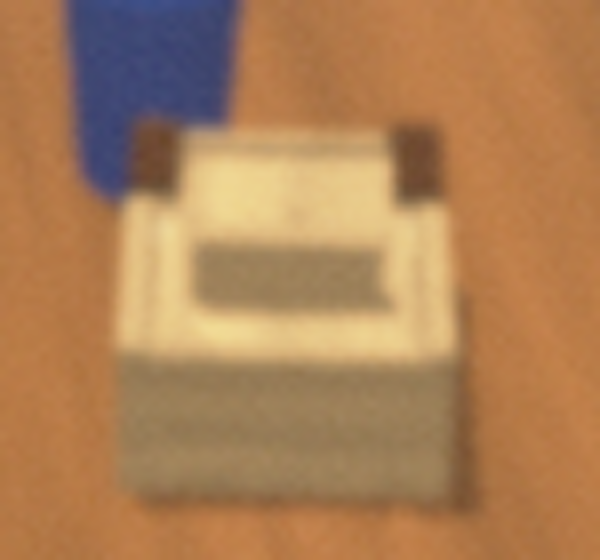

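The side crop shows the foot of the handle's front face from (195,303) to (390,310), and the lip's top outer edge from (118,352) to (458,358).

```bash
python3 - <<'E'
from h import *
s=dict(np.load('pics/side0.png.npz'))
f=lambda c,z: onz(s,(255+c[0]/8-.5,150+c[1]/8-.5),z)[:2].round(1)
for n,a,b,z,k in(('handle foot',(195,303),(390,310),56,9),('handle top front',(195,243),(382,247),84,9),('lip',(118,352),(458,358),58,45)):
    a,b=f(a,z),f(b,z);m=(a+b)/2;print(n,a,b,np.linalg.norm(a-b),'->handle centre',m+k*np.array([.14,.99]))
E
```

```text
handle foot [538.4 207.4] [607.8 194.3] 70.62556194466701 ->handle centre [574.36 209.76]
handle top front [537.2 201.3] [603.2 190.9] 66.81436971191152 ->handle centre [571.46 205.01]
lip [506.  171.9] [624.9 153.9] 120.25477121511643 ->handle centre [571.75 207.45]
```

Call:
carry_out([
  [0.04,0.0145,-0.0072,1.8,0,0],
  [0.04,0,0,0,0,0],
  [0.035,0,0,0,0,0],
  [0.02,0,0,0,0,0],
  [0,0,0,0,0,0],
])

```text
t: 2.2
ee_pos: [570.4, 210.5, 81.8]
orientation: [0.136, 1.567, -0.137]
ft_force: [-0.2, 0.2, -0.2]
width: 87.7
```

```bash
python3 - <<'E'
from h import *
delta((571,208,62),81)
d=cam('wrist','w2.png')
E
```

```text
t 2.2 pos [570.4 210.5  81.8] q [ 0.33  0.58  1.75 -0.    0.81 -1.06] F [-0.2  0.2 -0.2] w 87.7
shift m [ 0.0198 -0.0023  0.001 ] turn [-0.97 -0.    0.05]
```

View pics/w2.png

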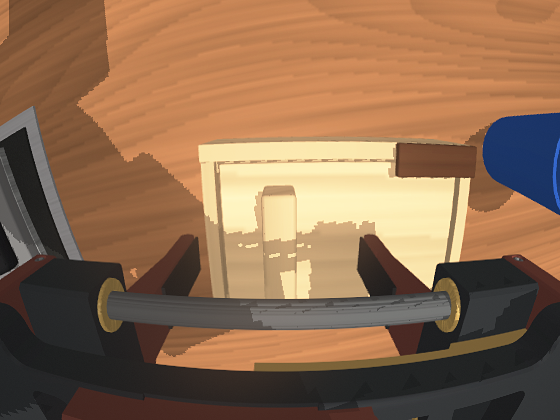

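The handle, at columns 262–297, sits midway between the fingers at 190 and 368. I'll go down and grip.

Call:
carry_out([
  [0.0195,-0.002,0.001,-1,0,0],
  [0,0,0,0,0,0],
])

```text
t: 2.5
ee_pos: [572.8, 209.0, 63.9]
orientation: [0.123, 1.563, -0.122]
ft_force: [-0.6, 0.1, 0.7]
width: 87.6
```

Call:
carry_out([
  [0,0,0,0,0,0],
  [0,0,0,0,0,0],
  [0,0,0,0,0,0],
  [0,0,0,0,0,0],
  [0,0,0,0,0,0],
  [0,0,0,0,0,0],
], grip=1)

```text
t: 3.25
ee_pos: [574.0, 209.3, 65.7]
orientation: [0.125, 1.56, -0.121]
ft_force: [0.3, -0.0, 0.0]
width: 31.0
```

```bash
python3 - <<'E'
from h import *
delta((571,208,61),81)
E
```

```text
t 3.25 pos [574.  209.3  65.7] q [ 0.33  0.61  1.75 -0.    0.77 -1.08] F [ 0.3 -0.   0. ] w 31.0
shift m [ 0.0047 -0.0018 -0.0028] turn [ 0.    0.38 -0.16]
```

Call:
carry_out([
  [0.0045,-0.0015,-0.0025,0,0.4,0],
  [0,0,0,0,0,0],
  [0,0,0,0,0,0],
  [0,0,0,0,0,0],
])

```text
t: 3.75
ee_pos: [571.1, 208.4, 60.7]
orientation: [0.125, 1.568, -0.121]
ft_force: [0.0, 0.1, 0.5]
width: 17.4
```

```bash
python3 - <<'E'
from h import *
delta((571,208,61),81)
E
```

```text
t 3.75 pos [571.1 208.4  60.7] q [ 0.33  0.62  1.75  0.    0.77 -1.09] F [0.  0.1 0.5] w 17.4
shift m [-0.0003 -0.0004 -0.    ] turn [ 0.02 -0.05 -0.17]
```

Call:
carry_out([
  [-0.004,0.0005,0,0,0,-2],
  [-0.004,0.0005,0,0,0,-2],
  [0,0,0,0,0,0],
])

```text
t: 4.12
ee_pos: [571.2, 209.6, 68.6]
orientation: [0.07, 1.573, -0.177]
ft_force: [-1.0, -0.1, -0.8]
width: 17.6
```

```bash
python3 - <<'E'
from h import *
delta((571.2,209.4,68.9),81,-4)
E
```

```text
t 4.125 pos [571.2 209.6  68.6] q [ 0.36  0.62  1.73 -0.08  0.83 -1.  ] F [-1.  -0.1 -0.8] w 17.6
shift m [-0.0003 -0.0002  0.    ] turn [ 0.   -0.06 -0.09]
```

Call:
carry_out([
  [0.0005,-0.01,0,0,0,0],
  [0.0002,-0.01,0,0,0,0],
  [0,0,0,0,0,0],
])

```text
t: 4.5
ee_pos: [566.9, 187.3, 68.6]
orientation: [0.071, 1.575, -0.177]
ft_force: [0.0, -0.5, -1.4]
width: 17.8
```

```bash
python3 - <<'E'
from h import *
delta((571.2-.156*20,209.4-.988*20,69.5),81,-4)
E
```

```text
t 4.5 pos [566.9 187.3  68.6] q [ 0.33  0.6   1.75 -0.08  0.82 -1.03] F [ 0.  -0.5 -1.4] w 17.8
shift m [-0.001   0.0024  0.0008] turn [-0.03 -0.16 -0.09]
```

Call:
carry_out([
  [-0.001,-0.008,0.0008,0,0,0],
  [0,-0.01,0,0,0,0],
  [0,-0.01,0,0,0,0],
  [0,-0.01,0,0,0,0],
  [-0.002,-0.01,0,0,0,0],
  [0,0,0,0,0,0],
])

```text
t: 5.25
ee_pos: [559.6, 135.8, 75.3]
orientation: [0.071, 1.575, -0.178]
ft_force: [-0.6, 0.6, -0.7]
width: 18.0
```

```bash
python3 - <<'E'
from h import *
delta((571.2-.156*65,209.4-.988*65,150),81,0)
d=cam('wrist','w3.png')
E
```

```text
t 5.25 pos [559.6 135.8  75.3] q [ 0.25  0.57  1.8  -0.09  0.8  -1.1 ] F [-0.6  0.6 -0.7] w 18.0
shift m [-0.0752  0.0044 -0.0002] turn [-0.1  -0.18  3.91]
```

View pics/w3.png

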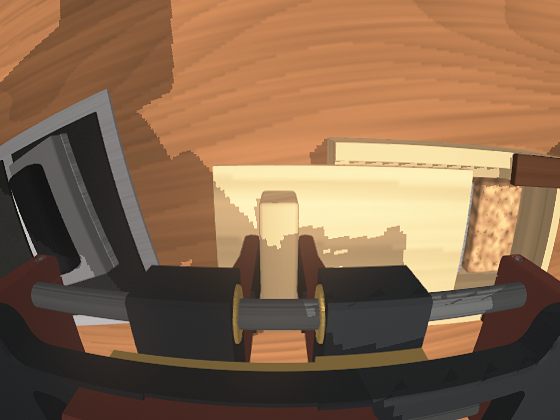

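The tail is clear: its edge at column 470 is well out of the rails at 515. I'll level the lid and lift it.

Call:
carry_out([
  [-0.037,0,0,0,0,2],
  [-0.037,0,0,0,0,2],
  [0,0,0,0,0,0],
])

```text
t: 5.68
ee_pos: [560.4, 140.8, 150.3]
orientation: [0.127, 1.571, -0.121]
ft_force: [-0.2, -0.0, -1.7]
width: 17.9
```

```bash
python3 - <<'E'
from h import *
delta((513.6,-201.1,150),4.7,0)
E
```

```text
t 5.675 pos [560.4 140.8 150.3] q [ 0.22  0.45  1.79  0.01  0.91 -1.19] F [-0.2 -0.  -1.7] w 17.9
shift m [-0.0009 -0.345   0.0075] turn [ 7.626e+01 -3.300e-01 -2.000e-02]
```

Call:
carry_out([
  [0,-0.0493,0.0011,0,0,0],
  [0,-0.0493,0.0011,0,0,0],
  [0,-0.0493,0.0011,0,0,0],
  [0,-0.0493,0.0011,0,0,0],
  [0,-0.0493,0.0011,0,0,0],
  [0,-0.0493,0.0011,0,0,0],
  [0,-0.0493,0.0011,0,0,0],
])

```text
t: 6.55
ee_pos: [511.7, -205.7, 141.8]
orientation: [0.118, 1.579, -0.115]
ft_force: [0.2, -0.5, -1.1]
width: 17.5
```

Call:
carry_out([
  [0,0,0,9.5,0,0],
  [0,0,0,9.5,0,0],
  [0,0,0,9.5,0,0],
  [0,0,0,9.5,0,0],
  [0,0,0,9.5,0,0],
  [0,0,0,9.5,0,0],
  [0,0,0,9.5,0,0],
  [0,0,0,9.5,0,0],
])

```text
t: 7.55
ee_pos: [506.6, -206.1, 130.1]
orientation: [1.164, 1.257, -1.189]
ft_force: [0.7, -0.2, -1.7]
width: 18.0
```

```bash
python3 - <<'E'
from h import *
delta((513.6,-201.1,60),4.7,0)
E
```

```text
t 7.55 pos [ 506.6 -206.1  130.1] q [-0.4   0.45  1.85 -0.01  0.87 -0.45] F [ 0.7 -0.2 -1.7] w 18.0
shift m [ 0.0699  0.0092 -0.0042] turn [-1.83 -0.42  1.53]
```

Call:
carry_out([
  [0.03,0.005,-0.002,-1.8,-0.4,1.5],
  [0.03,0.004,-0.002,0,0,0],
  [0.01,0,0,0,0,0],
  [0,0,0,0,0,0],
])

```text
t: 8.05
ee_pos: [513.4, -199.7, 54.7]
orientation: [1.147, 1.251, -1.151]
ft_force: [-0.0, -0.7, -1.4]
width: 17.8
```

```bash
python3 - <<'E'
from h import *
delta((513.6,-201.1,19),4.7,0)
cam('top','t2.png'); d=cam('wrist','w4.png')
E
```

```text
t 8.05 pos [ 513.4 -199.7   54.7] q [-0.39  0.57  1.88 -0.    0.7  -0.47] F [-0.  -0.7 -1.4] w 17.8
shift m [0.0357 0.0003 0.0015] turn [ 0.   -0.06  0.26]
```

View pics/w4.png

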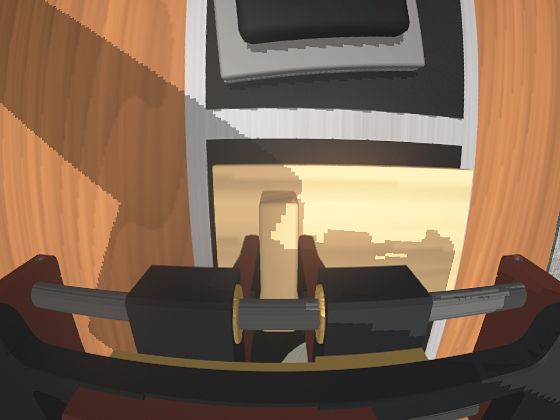

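The lid's near edge runs from (213,166) to (472,168), and the pad's edge from (207,140) to (462,147). I'll check the centring numerically.

```bash
python3 - <<'E'
from h import *
d=dict(np.load('pics/w4.png.npz'))
M=R.from_rotvec([1.147,1.251,-1.151]).as_matrix(); o=np.array([513.4,-199.7,54.7])
loc=lambda p:((p-o)@M)[1:].round(1)  # along tool y,z
for n,c,z in(('lid',(213,166),50),('lid',(472,168),50),('pad',(207,140),6),('pad',(462,147),6)):
    p=onz(d,c,z);print(n,p.round(1),'tool y,z',loc(p))
E
```

```text
lid [ 475.3 -155.6   50. ] tool y,z [-34.3 -47.1]
lid [ 623.2 -142.    50. ] tool y,z [114.2 -48.4]
pad [ 461.7 -145.3    6. ] tool y,z [-46.8 -58.5]
pad [ 641.3 -131.1    6. ] tool y,z [133.3 -57.7]
```

The centring is within about 3 mm, so I'll lower it gently.

Call:
carry_out([
  [0.02,0.0015,0.0015,0,0,0.3],
  [0.013,0,0,0,0,0],
  [0,0,0,0,0,0],
])

```text
t: 8.52
ee_pos: [517.9, -202.6, 24.9]
orientation: [1.151, 1.24, -1.145]
ft_force: [-0.5, 0.3, -0.1]
width: 17.9
```

```bash
python3 - <<'E'
from h import *
delta((514.6,-201.1,16.7),4.7,0)
E
```

```text
t 8.525 pos [ 517.9 -202.6   24.9] q [-0.39  0.62  1.88  0.    0.63 -0.48] F [-0.5  0.3 -0.1] w 17.9
shift m [ 0.0082 -0.0032 -0.0017] turn [-0.03  0.14 -0.42]
```

Call:
carry_out([
  [0.005,-0.003,-0.0015,0,0,-0.4],
  [0.002,0,0,0,0,0],
  [0.001,0,0,0,0,0],
])

```text
t: 8.9
ee_pos: [515.5, -201.6, 17.9]
orientation: [1.147, 1.243, -1.149]
ft_force: [-0.3, -0.4, -1.7]
width: 17.5
```

```bash
python3 - <<'E'
from h import *
delta((514.6,-201.1,16.7),4.7,0)
E
```

```text
t 8.9 pos [ 515.5 -201.6   17.9] q [-0.39  0.63  1.89 -0.    0.62 -0.47] F [-0.3 -0.4 -1.7] w 17.5
shift m [ 0.0012 -0.0009 -0.0006] turn [-0.03  0.2  -0.1 ]
```

Call:
carry_out([
  [0.0015,0,0,0,0,0],
  [0.001,0,0,0,0,0],
])

```text
t: 9.15
ee_pos: [515.7, -201.8, 16.6]
orientation: [1.147, 1.242, -1.149]
ft_force: [-6.0, 1.5, 19.0]
width: 18.0
```

Call:
carry_out([
  [0.0005,0,0,0,0,0],
  [0,0,0,0,0,0],
])

```text
t: 9.4
ee_pos: [515.7, -201.7, 16.8]
orientation: [1.148, 1.242, -1.149]
ft_force: [-0.4, 0.6, -1.3]
width: 17.9
```

Contact was felt at 16.6 mm. I'll nudge down slightly, then release.

Call:
carry_out([
  [0.0006,0,0,0,0,0],
])

```text
t: 9.52
ee_pos: [515.8, -201.9, 16.6]
orientation: [1.148, 1.242, -1.149]
ft_force: [-2.7, 0.2, 9.7]
width: 18.0
```

Call:
carry_out([
  [0,0,0,0,0,0],
  [0,0,0,0,0,0],
  [0,0,0,0,0,0],
  [0,0,0,0,0,0],
  [0,0,0,0,0,0],
], grip=0.5)

```text
t: 10.15
ee_pos: [516.4, -202.1, 16.3]
orientation: [1.148, 1.241, -1.149]
ft_force: [0.4, 0.3, -0.3]
width: 44.6
```

Released; retreat straight up and check.

Call:
carry_out([
  [-0.01,0,0,0,0,0],
  [-0.04,0,0,0,0,0],
  [-0.05,0,0,0,0,0],
  [-0.05,0,0,0,0,0],
  [-0.04,0,0,0,0,0],
  [0,0,0,0,0,0],
])

```text
t: 10.9
ee_pos: [515.6, -201.3, 215.1]
orientation: [1.148, 1.24, -1.148]
ft_force: [0.4, 0.5, -0.4]
width: 43.6
```

```bash
python3 - <<'E'
from h import *
delta((514.6,-201.1,200),4.7,0)
cam('wrist','w5.png')
E
```

```text
t 10.9 pos [ 515.6 -201.3  215.1] q [-0.39  0.33  1.8  -0.    1.01 -0.47] F [ 0.4  0.5 -0.4] w 43.6
shift m [ 0.0151 -0.0011 -0.0003] turn [-0.04  0.27 -0.24]
```

View pics/w5.png

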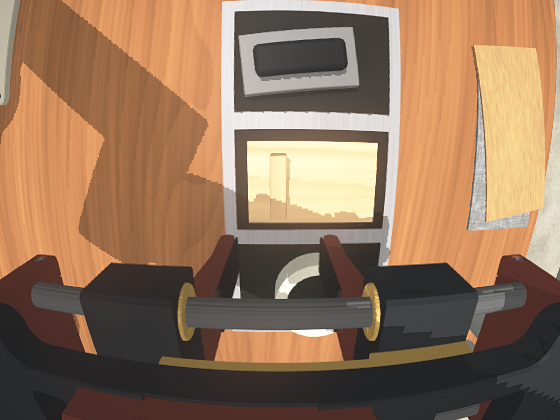

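The lid, columns 247–379 and rows 141–223, lies centred on its pad, columns 236–388 and rows 130–230. It is flat with the handle up, and the block and tape roll are unmoved.

```bash
python3 -c "
from h import *
print(ctrl.close_job())"
```

```text
the job is handed in; nothing more can be done
None
```

I opened the box, laid the lid on the empty middle pad and handed the job in at about 11 s of the 43 s allowed. No verdict was reported.

**Opening:** I gripped the handle, tilted the lid about 4° about its tail edge and pulled it over the stop lip. The wrist force stayed under 2 N, and the wrist picture showed the tail clear of the rails.

**Placing:** I lowered the lid onto the pad while still gripping it. It touched at a TCP height of 16.6 mm, against the 16.7 mm I expected, with a brief 19 N contact force. I then opened the gripper and moved straight up.

**Last checks:**
- The final wrist picture shows the lid flat, handle up and lengthwise. It looks centred within a few mm; I judged that by eye and did not measure it again after release.
- The sanding block and tape roll look unmoved.
- I did not look at the cup again after the start, but the arm kept well clear of it.

**Disagreement:** the cameras differed by up to about 7 mm on the handle's position. I took a point between them, and a close look before gripping showed the handle centred between the fingers.

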